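# Set the clay scale to five kilos

## Task

Set the bare bench scale ready for weighing out 5 kg lumps of clay: with a fingertip push the big poise outward along its notched rear bar until its catch drops into the fifth notch out from the zero notch (the zero notch is the one nearest the pivot), and push the small poise on the front bar back towards the pivot until its catch drops into its zero notch. Only push them, without pinching or lifting them, and leave everything else standing where it is.

Things in the scene. Friction and masses are not known exactly. Their poses are not given: they have to be found in the camera images.
- scale: Mechanical bench beam scale, fixed to the bench. Origin on the bench under the middle of its grey base (240 x 360 mm); x points away from the operator, y to his left, z up. A bare steel platform, its top 104 mm up, covers the base. In front of it two parallel bars 60 mm apart run along y: the rear bar 140 mm, the front bar 200 mm before the origin. Pivot at the left (+y) end.
- beam: The beam with both bars; origin on its pivot, 165 mm left of the scale's origin and 154 mm up; -y runs outward along the bars. Their flat top edges lie 11 mm above the origin. It rocks 0.02 rad either way and now rests outer end down. Only the poises and, 345 mm out, a brass end loop (175 mm above the bench) stand above the bars.
- notch_0 (a point): Point on the rear bar's top edge, over the middle of the zero notch, 85 mm out from the pivot; the big poise's origin lies here when its catch is in that notch. Axes as beam. The rear bar, 10 mm wide, has eight such V notches 28 mm apart, each 10 mm wide at the top and 5 mm deep with 45 degree flanks; between them the edge is flat.
- notch_5 (a point): The same for the fifth notch out from the zero notch (third from the outer end), 140 mm from notch_0. Two more notches follow, 28 and 56 mm further out.
- small_zero (a point): The same for the small poise and the zero notch of the front bar (6 mm wide), beside notch_0 and of the same shape. It is that bar's only notch; the rest of its top edge is flat. Axes as beam.
- main_poise: The big poise: dark iron sliding weight, 0.43-0.57 kg, wrapped round the rear bar. Origin in its middle at the level of the bar's top edge. Iron from 24 mm above to 35 mm below it, flat end faces 22 mm from it along y, 36 mm across. A sprung catch pin in its middle rides on the bar. Slides with 0.3 to 2 N, stays where left. Starts anywhere from notch 0 to notch 3.
- main_catch (a joint): Catch pin of the big poise, m: 0 while it rides on the flat edge, 0.004 when it has dropped into a notch (its 9 mm steel button then stands 3 mm above the poise's roof instead of 7 mm). Within 4 mm of a notch's middle it pulls the poise in, ahead of the finger, and the push falls to nothing; 3 to 7 N pushes it out again.
- small_poise: The small poise: a like weight on the front bar, 0.25-0.33 kg. Origin and axes as for the big poise. Iron from 20 mm above to 30 mm below the origin, end faces 18 mm from it along y, 26 mm across. Slides with less than 1.5 N, stays where left. Starts on the flat, 55 to 150 mm outward of its zero notch.
- small_catch (a joint): Catch pin of the small poise, m: as main_catch, with about half its force.
- mug: Bystander: bisque mug, 76 mm wide, 88 mm tall, origin under its foot.
- bowl: Bystander: terracotta bowl, 124 mm wide, 55 mm tall, origin under its foot.
- jar: Bystander: closed amber glass jar, 66 mm wide, 85 mm tall, origin under its foot.
- weight: Bystander: brass weight with a knob, 54 mm wide, 62 mm tall, origin under its foot.
- glaze_brush: Bystander: flat glaze brush lying on the bench in front of the scale, 210 mm long, 20 mm high, origin under its middle.
- rib: Bystander: flat wooden throwing rib lying on the bench in front of the scale, 60 x 160 x 6 mm, origin under its middle.
- loop_tool: Bystander: trimming tool with a wooden handle and a wire loop lying on the bench, 190 mm long, origin under its middle.
Things that resemble listed ones, but are neither listed nor needed, are in the scene too. Leave any blue look-alike of the main_poise alone. Leave any blue look-alike of the small_poise alone.

How it is judged (in metres and radians):
At the end, for the whole second after the job is handed in: The big poise rests over the fifth notch and the small poise over its zero notch, each within 2.5 mm along the bar and with its catch pin dropped by more than 3 mm (y of main_poise in the frame of notch_5 between -0.0025 and 0.0025 m and value of joint each of main_catch, small_catch above 0.003 m and linear speed of each of main_poise, small_poise below 0.01 m/s and y of small_poise in the frame of small_zero between -0.0025 and 0.0025 m); the robot touches nothing.
It fails at once if a poise is pinched or carried: the fingers press on both of its end halves at once ((contact force between the fingers and main_poise_c6 above 1.5 N and contact force between the fingers and main_poise_c10 above 1.5 N) or (contact force between the fingers and small_poise_c6 above 1.5 N and contact force between the fingers and small_poise_c10 above 1.5 N)).
It fails at once if a poise is lifted, raising the beam with it (height (world z) of any of main_poise, small_poise above 0.168 m).
It fails at once if a bystander is moved by more than 30 mm (distance of any of mug, bowl, jar, weight, glaze_brush, rib, loop_tool from where it was at the start of the episode above 0.03 m).
It also fails if it takes over 54 s, if anything falls off the work surface, if the arm or the gripper's body presses on something with over 40 N, if the wrist force passes 120 N, or if a joint passes its speed limit or range.

## Robot

A 6-joint arm with a two-finger parallel gripper is mounted at the origin on the work surface. World frame = base frame: x ahead of the robot, y to its left, z up, the work surface at z = 0. Lengths are in m, angles in degrees, forces in N, time in s.
With the tool pointing down it reaches from about 0.4 to 0.925 m from the base axis. Payload 3.4 kg.
Tool frame: the origin (TCP) lies on the front face of the gripper's body, between the roots of the fingers; the fingertips stand arm.tcp_to_tips ahead of it and the grasp point (between the pads) lies 54 mm ahead of it (arm.tcp_to_tips is the distance from the TCP to the fingertips, in m); y points along the fingers, z is the direction in which the jaws open and shut, and the axes are right-handed (so a half turn about y gives the same grasp; the last joint's range is limited). The gripper opens to 85 mm and grips with 20 to 120 N. Pads are 22 mm wide; open, the fingers measure 114 mm over their backs; the gripper's body (76 mm by 85 mm) begins 54 mm behind the grasp point. The pads swing forward as they close: fully open they stand 13 mm farther back than shut.
Start: joints at [-77.951, 17.578, 86.31, -0, 76.112, -4.211], TCP at [0.161, -0.552, 0.304] pointing down, gripper open.
Joint ranges: [-179.03, 179.03], [-60, 130.46], [8.19, 133.38], [-81.62, 261.62], [5.75, 156.47], [-153.77, 153.77]. Speed limits (degrees/s): [147.25, 147.25, 180, 180, 180, 180].

## Interface

Orientations are given as [roll, pitch, yaw] about the fixed x, y, z axes, in that order (R = Rz(yaw) Ry(pitch) Rx(roll)).
In Python, from rig import arm, optics gives the robot as it stands.
- The arm moves only by the shell command python3 -m crank 'ROWS' [FORCE]. ROWS is JSON, a list of rows, each a list of 7 numbers: the opening, from 0 (shut) to 1 (fully open), then the shift along the world's x, y, z in cm, then the turn, a rotation vector about the world's x, y, z in degrees. A call has 1 to 20 rows; each row is the pose to reach, as a shift and turn from the pose measured when the call began; what a row does not reach only later rows make up. A row lasts 1/10 s, in which the tool goes at most 50 mm and 8.59 degrees, less where a joint would pass 70% of its speed; a pose out of reach is approached as far as the arm can. A call with a gripper value outside its range is refused whole. The fingers move at their own pace and stop on an object; FORCE is the grip in N (left out, the last holds). Time passes only in rows, so rows that repeat a pose let the fingers close. It gives the time, the measured TCP pose, the force and the opening at its end, in the units of the state.
- arm.state(): the state, without advancing time (a new reading comes with each control period).
- optics.grab_frame(name): name is "scene" or "top" or "wrist"; returns the picture (420x560x3 uint8, blue, green, red); there is no depth.
- optics.get_calibration(name): a dict with "camera_matrix" (3x3 intrinsics, pixels), "D" ([k1, k2, p1, p2, k3] as OpenCV has them; the pictures are not rectified), "position" and "orientation" of the camera in the world; the wrist camera has in their place "mount" (4x4, takes a point from camera to tool coordinates, whose origin is the TCP and whose axes are the tool frame's). Camera axes: x right, y up, looking along -z (the intrinsics and any distortion apply to the point x, -y, -z); pixel columns grow to the right and rows downward; lengths in m; the calibration is good to about 2 mm. A picture is of the moment at which its call begins: read the wrist's pose just before it. get_calibration takes no time and is no camera call.
- arm.job_done(): hands the job in, once; it reports no verdict.
Trained networks look in the newest picture that a camera, given by its name, has taken for a name from the list of things; names that differ only in an ending like _2 or _b are one class to them, and where a whole thing is asked for, a point or a joint stands for the part that bears it (a point fixed in the world has none). Each returns a list of dicts, best first, with "confidence" (0 to 1); they miss things now and then, are a little off and sometimes report something else, mostly with a low value. They report only what shows in the picture. A call takes as long as a camera call. They do not tell look-alikes from the thing itself.
- optics.find_in(camera, name): "bbox" ([left, top, width, height] in pixels, round what is visible of it).
- optics.pinpoint(camera, name): "position" ([column, row] in pixels: a listed point, or the origin of a listed thing).
The state is a dict: "clock": time; "joints": joint angles; "joint_velocities": joint speeds; "joint_torque": joint torques, N m; "eef_pos": TCP position; "tcp_rot": TCP orientation; "contact_force": force on the tool from outside, world axes, zero at the start; "torque": the same for the moment, N m; "width": finger opening in m.
Only numpy, scipy, OpenCV 4.12 (cv2) and the standard library are available. Lean on these libraries where they do the work, as an engineer would, in place of code of your own. Each camera call takes 0.05 s, during which the arm holds its last target.

## Working session

There is one attempt and no reset: what is moved stays moved. The work goes in short steps, Python scripts to look and compute and a shell command to move; the robot and the scene stay as the last step left them, time stands still between calls to the robot, and variables do not carry over. Pictures are saved under pics/ and viewed, and the job is handed in when it is done.

```bash
ls; mkdir -p pics
python3 - <<'E'
from rig import arm, optics
import cv2
print(arm.state(), arm.tcp_to_tips)
for n in ["scene","top","wrist"]:
    cv2.imwrite(f"pics/{n}0.png",optics.grab_frame(n))
    c=optics.get_calibration(n); print(n,c)
    if n!="wrist":
        for t in ["notch_0","notch_5","small_zero","main_poise","small_poise","scale","beam"]:
            print(n,t,[(round(d['confidence'],2),[round(float(v)) for v in d['position']]) for d in optics.pinpoint(n,t)])
print(arm.state()['clock'])
E
```

```text
pics
{'clock': 0.0, 'joints': array([-7.79505118e+01,  1.76229331e+01,  8.63828578e+01, -5.51324522e-04,
        7.61115494e+01, -4.21154418e+00]), 'joint_velocities': array([-0.1128807 ,  0.03810146,  0.03777119,  0.00493198, -0.03695583,
        0.00459462]), 'joint_torque': array([-1.18562334e-04, -4.57551992e+01, -2.51911390e+01,  1.53361577e-05,
        1.35808589e-02, -4.64405517e-06]), 'eef_pos': array([ 0.16086486, -0.55147233,  0.30298096]), 'tcp_rot': array([-9.01170628e+01,  8.08388143e-03, -1.63738843e+02]), 'contact_force': array([ 0.09786089, -0.73113463,  0.3351185 ]), 'torque': array([0.0351075 , 0.03146764, 0.02312552]), 'width': 0.08495067729001707} 0.0726
scene {'camera_matrix': array([[409.4301305 ,   0.        , 280.92139193],
       [  0.        , 409.4301305 , 206.55605657],
       [  0.        ,   0.        ,   1.        ]]), 'D': array([-0.02168047,  0.        ,  0.        ,  0.        ,  0.        ]), 'position': array([1.2549556 , 0.43537425, 0.79236915]), 'orientation': array([ 51.85116175,   0.30740162, 125.79247529])}
scene notch_0 [(0.71, [307, 202]), (
[... 999 characters left out ...]
26]), (0.53, [226, 277])]
top scale [(0.73, [240, 155])]
top beam [(0.72, [161, 205])]
wrist {'camera_matrix': array([[330.5515487 ,   0.        , 281.92119976],
       [  0.        , 330.5515487 , 208.36341024],
       [  0.        ,   0.        ,   1.        ]]), 'D': array([-0.05906716,  0.        ,  0.        ,  0.        ,  0.        ]), 'mount': array([[ 7.75316075e-04, -9.55632999e-01, -2.94558940e-01,
        -7.54857314e-02],
       [ 3.12453914e-04,  2.94559246e-01, -9.55633169e-01,
        -6.92719846e-02],
       [ 9.99999651e-01,  6.48881664e-04,  5.26967790e-04,
         2.70516782e-04],
       [ 0.00000000e+00,  0.00000000e+00,  0.00000000e+00,
         1.00000000e+00]])}
0.85
```

View images.

View pics/scene0.png

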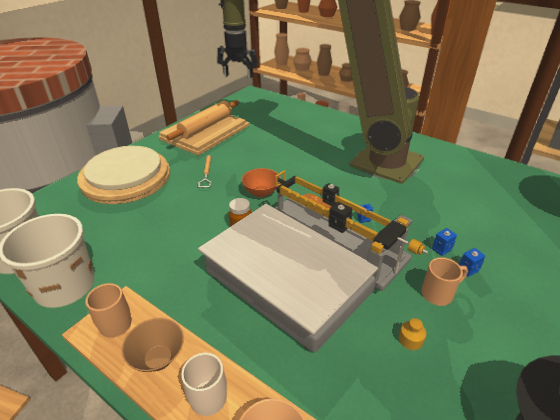

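View pics/top0.png

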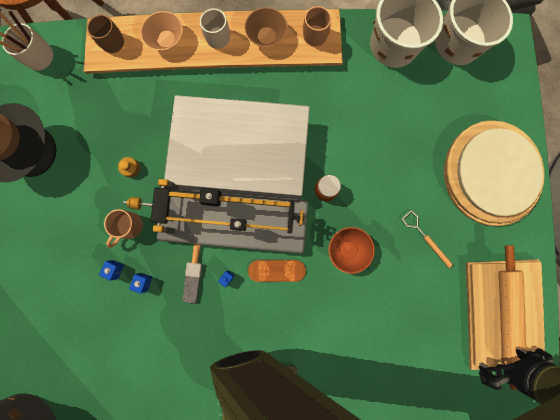

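View pics/wrist0.png

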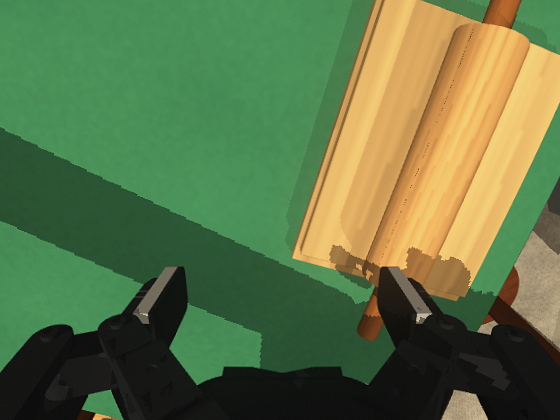

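Run:
```python
import cv2
a=cv2.imread("pics/top0.png")[130:300,60:320]; cv2.imwrite("pics/top0z.png",cv2.resize(a,None,fx=3,fy=3,interpolation=2))
a=cv2.imread("pics/scene0.png")[150:320,260:520]; cv2.imwrite("pics/scene0z.png",cv2.resize(a,None,fx=3,fy=3,interpolation=2))
```

```text
(no output)
```

View pics/top0z.png

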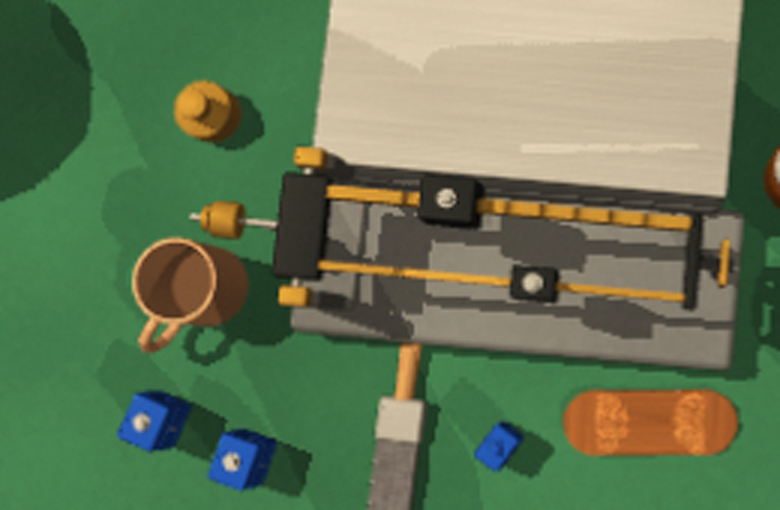

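View pics/scene0z.png

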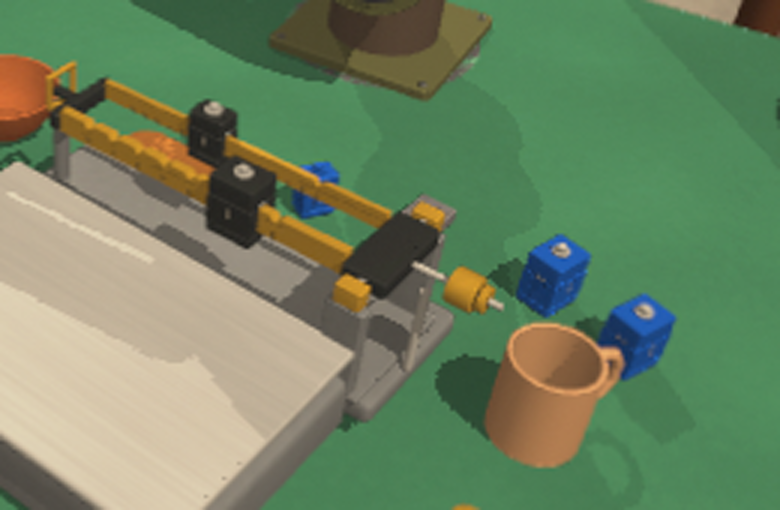

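```bash
cat > h.py <<'E'
import numpy as np, cv2
from scipy.spatial.transform import Rotation as R
from scipy.optimize import least_squares
from rig import arm, optics
F=np.diag([1,-1,-1.])
def cam(n,st=None):
    c=optics.get_calibration(n)
    if n=='wrist':
        st=st or arm.state(); M=np.array(c['mount']); Rt=R.from_euler('xyz',st['tcp_rot'],degrees=True).as_matrix()
        return c,Rt@M[:3,:3],Rt@M[:3,3]+st['eef_pos']
    return c,R.from_euler('xyz',c['orientation'],degrees=True).as_matrix(),np.array(c['position'])
def proj(cm,P):
    c,Rc,t=cm; P=np.atleast_2d(P); X=(P-t)@Rc@F
    return cv2.projectPoints(X,np.zeros(3),np.zeros(3),c['camera_matrix'],c['D'])[0][:,0]
def onz(cm,px,z):
    c,Rc,t=cm; u=cv2.undistortPoints(np.array([[px]],float),c['camera_matrix'],c['D'])[0,0]
    d=Rc@F@np.array([u[0],u[1],1]); return t+d*(z-t[2])/d[2]
def bx(p,loc):  # scale frame -> world ; p=x,y,yawdeg
    a=np.radians(p[2]); r=np.array([[np.cos(a),-np.sin(a),0],[np.sin(a),np.cos(a),0],[0,0,1]])
    return np.atleast_2d(loc)@r.T+np.array([p[0],p[1],0])
def edge(bar,out,tilt=-0.02): # bar top edge pt, scale frame
    return np.array([-.14 if bar=='r' else -.2,.165-out,.154+.011+tilt*out])
E
python3 - <<'E'
from h import *
obs=[('top',(193.3,220.7),edge('f',85)*0+edge('f',.085)),('top',(301.7,217.3),np.array([-.17,.165-.345,.170])),('top',(240,155),np.zeros(3)),('top',(161,205),np.array([-.17,.165,.154])),
('scene',(364,210),edge('f',.085)),('scene',(288,286),np.zeros(3))]
cs={n:cam(n) for n in('top','scene')}
f=lambda p:np.concatenate([(proj(cs[n],bx(p,l))[0]-px) for n,px,l in obs])
s=least_squares(f,[.5,.1,0],x_scale=[.1,.1,5],loss='soft_l1'); p=s.x; print(p, f(p).reshape(-1,2).round(1))
inv=lambda w:bx([0,0,-p[2]],w-np.array([p[0],p[1],0]))[0]
for n,px,z in [('top',(209.3,195.8),.187+.007),('top',(238,224),.18+.007)]:
    w=onz(cs[n],px,z); print(w, 'out',.165-inv(w)[1],inv(w))
for b in 'rf':
  for o in (.085,.225): print(b,o,bx(p,edge(b,o)).round(4))
im=cv2.imread('pics/top0.png')
for k in range(8):
    q=proj(cs['top'],bx(p,edge('r',.085+.028*k)))[0]; cv2.circle(im,tuple(int(round(v)) for v in q),1,(0,0,255),-1)
cv2.imwrite("pics/top0n.png",cv2.resize(im[130:300,60:320],None,fx=3,fy=3))
E
```

```text
[ 0.68642874  0.04190795 -6.00845985] [[-0.1 -0.9]
 [ 0.3 -1.2]
 [ 0.1  0.6]
 [-0.  -0. ]
 [ 2.1 -0.3]
 [-0.1 -1.8]]
[0.54938807 0.09771747 0.194     ] out 0.12384183809816202 [-0.14212971  0.04115816  0.194     ]
[0.48220505 0.03193538 0.187     ] out 0.19629495284023057 [-0.20205789 -0.03129495  0.187     ]
r 0.085 [[0.5556 0.1361 0.1633]]
r 0.225 [[ 0.5409 -0.0031  0.1605]]
f 0.085 [[0.4959 0.1424 0.1633]]
f 0.225 [[0.4812 0.0032 0.1605]]
```

View pics/top0n.png

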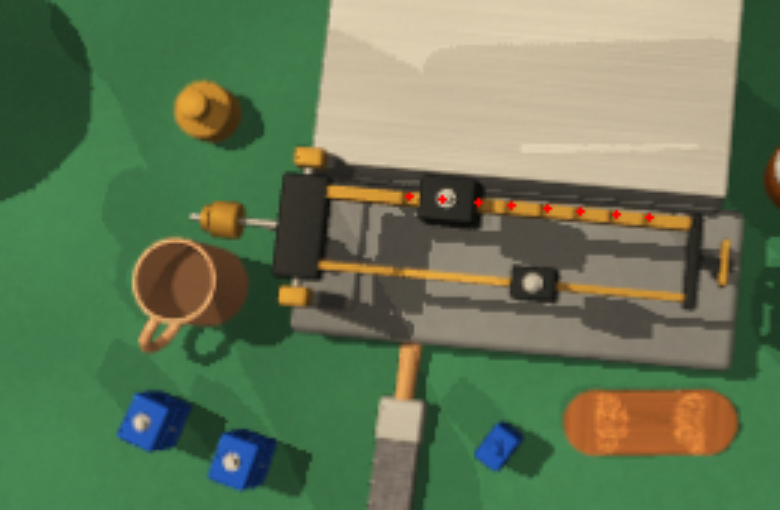

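```bash
python3 -m crank '[[0,13,13.5,0,0,0,30],[0,26,27,0,0,0,40],[0,26,27,0,0,0,40],[0,26,27,0,0,0,40],[0,26,27,0,0,0,50],[0,26,27,0,0,0,50],[0,26,27,0,0,0,50],[0,26,27,0,0,0,50],[0,31,48,0,0,0,68],[0,31,48,0,0,0,68],[0,31,48,0,0,0,68],[0,31,48,0,0,0,68],[0,31,48,0,0,0,68],[0,31,48,0,0,0,68],[0,31,48,0,0,0,68],[0,31,48,0,0,0,68],[0,31,48,0,0,0,68]]' 20
python3 - <<'E'
from h import *
cv2.imwrite("pics/w1.png",optics.grab_frame("wrist"));cv2.imwrite("pics/s1.png",optics.grab_frame("scene"))
s=arm.state();print(s['eef_pos'],s['tcp_rot'],s['contact_force'],arm.tcp_to_tips,s['clock'])
for t in ["notch_0","small_zero","main_poise","small_poise"]:
    print(t,[(round(d['confidence'],2),[round(float(v)) for v in d['position']]) for d in optics.pinpoint("wrist",t)])
E
```

```text
clock: 2.55
eef_pos: [0.4708, -0.0732, 0.3039]
tcp_rot: [-90.0, -0.0, -95.8]
contact_force: [-0.3, -0.4, 1.0]
width: 0.0
[ 0.47081357 -0.07306649  0.30388638] [-9.00063979e+01 -8.32546110e-03 -9.58488430e+01] [ 0.25451383 -0.76160343  0.0845924 ] 0.0726 2.65
notch_0 [(0.9, [384, 107]), (0.28, [473, 48])]
small_zero []
main_poise []
small_poise [(0.95, [289, 52]), (0.6, [136, 39])]
```

View pics/w1.png

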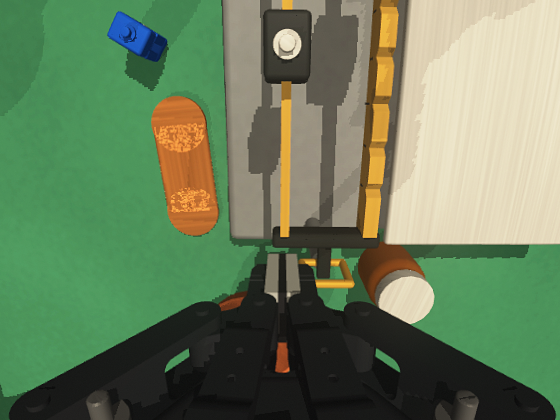

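View pics/s1.png

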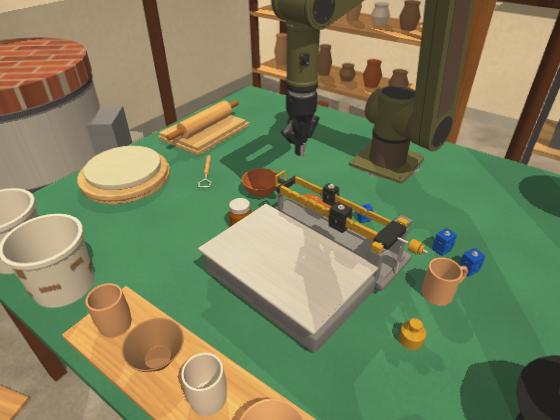

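Run:
```python
from h import *
cm=cam('wrist'); p=[.68643,.04191,-6.008]
im=cv2.imread('pics/w1.png'); im=cv2.resize(im,None,fx=2,fy=2,interpolation=2)
for k in range(8):
    q=proj(cm,bx(p,edge('r',.085+.028*k)))[0]; print(k,q.round(1)); cv2.circle(im,tuple(int(round(2*v+.5)) for v in q),2,(0,0,255),-1)
for o in (.2,.22,.25,.3):
    q=proj(cm,bx(p,edge('f',o)))[0];cv2.circle(im,tuple(int(round(2*v+.5)) for v in q),2,(0,0,255),-1)
cv2.imwrite("pics/w1n.png",im[0:600,200:900])
```

```text
0 [ 399.4 -159.6]
1 [ 396.9 -103.4]
2 [393.6 -47.6]
3 [390.    6.4]
4 [386.2  57.7]
5 [382.3 105.9]
6 [378.4 150.9]
7 [374.6 192.8]
```

View pics/w1n.png

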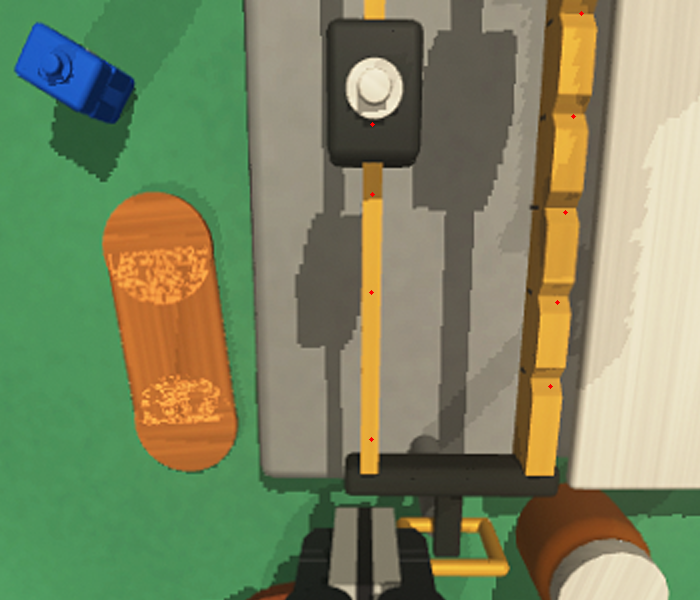

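```bash
python3 - <<'E'
from h import *
s=arm.state();Rt=R.from_euler('xyz',s['tcp_rot'],degrees=True).as_matrix();cm=cam('wrist')
for d in (.0726,.0856,.06): print(d,[proj(cm,s['eef_pos']+Rt@np.array([x,d,0]))[0].round(1) for x in(-.011,0,.011)])
p=[.68643,.04191,-6.008]
w=onz(cm,(287,43),.188);l=bx([0,0,-p[2]],w-np.array([p[0],p[1],0]))[0];print('small',l,.165-l[1])
E
python3 -m crank '[[0,0.4,3,0,0,0,0],[0,0.8,5.6,0,0,0,0],[0,0.8,5.6,0,0,0,0],[0,0.8,5.6,-3,0,0,0],[0,0.8,5.6,-5,0,0,0],[0,0.8,5.6,-6.3,0,0,0],[0,0.8,5.6,-6.3,0,0,0],[0,0.8,5.6,-6.3,0,0,0],[0,0.8,5.6,-6.3,0,0,0]]'
python3 - <<'E'
from h import *
cv2.imwrite("pics/w2.png",optics.grab_frame("wrist"));a=optics.grab_frame("scene");cv2.imwrite("pics/s2.png",cv2.resize(a[130:300,230:490],None,fx=3,fy=3,interpolation=2))
s=arm.state();print(s['eef_pos'],s['tcp_rot'],s['contact_force'],s['clock'])
E
```

```text
0.0726 [array([281.5, 250.1]), array([281.5, 271.1]), array([281.5, 291.3])]
0.0856 [array([281.5, 239.4]), array([281.5, 259.2]), array([281.5, 278.1])]
0.06 [array([281.4, 262.2]), array([281.5, 284.7]), array([281.5, 306.1])]
small [-0.19983345 -0.02920487  0.188     ] 0.1942048651893613
clock: 3.75
eef_pos: [0.4796, -0.0169, 0.2418]
tcp_rot: [-89.9, -0.0, -95.8]
contact_force: [-1.1, 0.2, 1.3]
width: 0.0002
[ 0.47954021 -0.01676331  0.24185385] [-8.98836410e+01 -9.76626869e-03 -9.58000009e+01] [-0.2689015   0.82709009 -0.23801472] 3.85
```

View pics/w2.png

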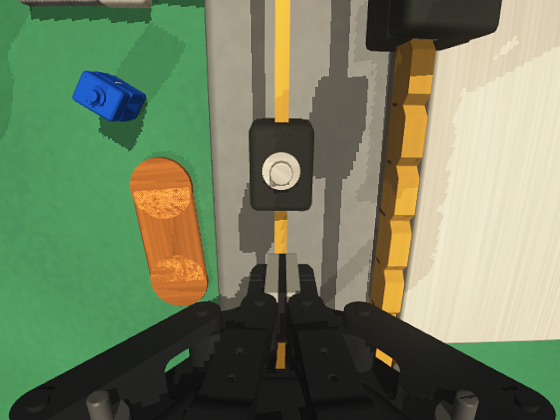

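View pics/s2.png

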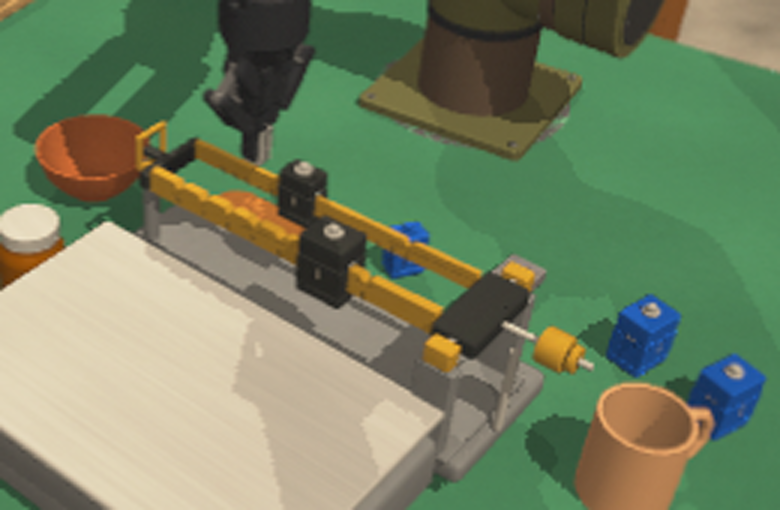

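```bash
python3 -m crank '[[0,0.1,0.8,-0.15,0,0,0],[0,0.15,1.4,-0.2,0,0,0],[0,0.19,1.8,-0.2,0,0,0],[0,0.22,2.1,-0.2,0,0,0],[0,0.25,2.4,-0.2,0,0,0],[0,0.29,2.8,-0.2,0,0,0],[0,0.35,3.3,-0.2,0,0,0],[0,0.41,3.9,-0.2,0,0,0],[0,0.47,4.5,-0.2,0,0,0],[0,0.54,5.1,-0.2,0,0,0],[0,0.6,5.7,-0.2,0,0,0],[0,0.66,6.3,-0.2,0,0,0],[0,0.72,6.9,-0.2,0,0,0],[0,0.79,7.5,-0.2,0,0,0],[0,0.85,8.1,-0.2,0,0,0],[0,0.91,8.7,-0.2,0,0,0],[0,0.98,9.3,-0.2,0,0,0],[0,1.03,9.8,-0.2,0,0,0],[0,1.07,10.2,-0.2,0,0,0],[0,1.1,10.5,-0.2,0,0,0]]'
python3 - <<'E'
from h import *
cv2.imwrite("pics/w3.png",optics.grab_frame("wrist"))
s=arm.state();print(s['eef_pos'],s['tcp_rot'],s['contact_force'],s['clock'])
p=[.68643,.04191,-6.008];l=bx([0,0,-p[2]],s['eef_pos']-np.array([p[0],p[1],0]))[0];print(l,'out',.165-l[1])
cm=cam('wrist')
print([proj(cm,bx(p,edge('f',o)))[0].round() for o in (.085,.08,.09)])
E
```

```text
clock: 5.85
eef_pos: [0.4906, 0.0886, 0.2398]
tcp_rot: [-89.9, -0.0, -95.8]
contact_force: [-0.9, -0.0, -0.4]
width: 0.0003
[0.49062165 0.08896015 0.23985137] [-8.98828244e+01  2.40878471e-02 -9.57935771e+01] [0.61135196 0.46076014 0.37209949] 5.9
[-0.19965744  0.02629698  0.23985137] out 0.1387030156901004
[array([281., 158.]), array([281., 146.]), array([281., 169.])]
```

View pics/w3.png

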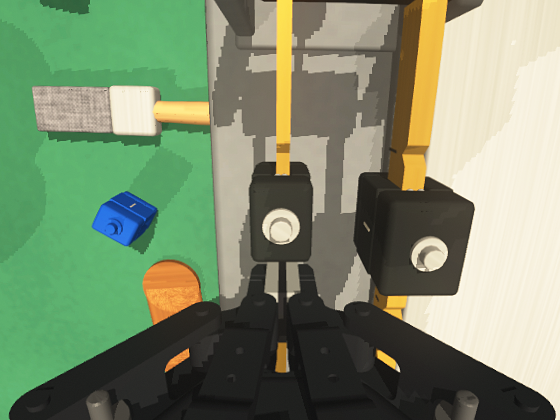

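```bash
python3 -m crank '[[0,0.03,0.3,0,0,0,0],[0,0.07,0.7,0,0,0,0],[0,0.12,1.1,0,0,0,0],[0,0.15,1.4,0,0,0,0],[0,0.18,1.7,0,0,0,0],[0,0.2,1.9,0,0,0,0],[0,0.22,2.1,0,0,0,0],[0,0.23,2.2,0,0,0,0],[0,0.24,2.25,0,0,0,0],[0,0.24,2.25,0,0,0,0]]'
cat > look.py <<'E'
from h import *
import sys
k=sys.argv[1]
cv2.imwrite(f"pics/w{k}.png",optics.grab_frame("wrist"));a=optics.grab_frame("scene");cv2.imwrite(f"pics/s{k}.png",cv2.resize(a[130:300,230:490],None,fx=3,fy=3,interpolation=2))
s=arm.state();print(s['eef_pos'],s['tcp_rot'],s['contact_force'],s['clock'])
p=[.68643,.04191,-6.008];l=bx([0,0,-p[2]],s['eef_pos']-np.array([p[0],p[1],0]))[0];print(l,'out',.165-l[1])
E
python3 look.py 4
```

```text
clock: 6.9
eef_pos: [0.4931, 0.1115, 0.2399]
tcp_rot: [-89.9, 0.0, -95.8]
contact_force: [-0.3, 0.5, 0.2]
width: 0.0001
[0.49300993 0.11144569 0.23983008] [-8.98836031e+01  2.51115388e-02 -9.57959807e+01] [ 0.47969501 -0.25990267  0.48038287] 7.0
[-0.19963578  0.04890899  0.23983008] out 0.11609101219377996
```

View pics/w4.png

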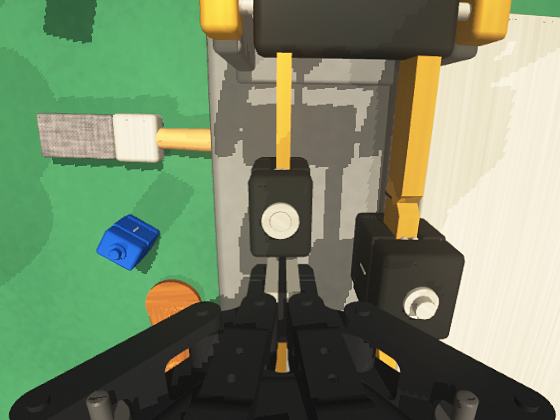

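View pics/s4.png

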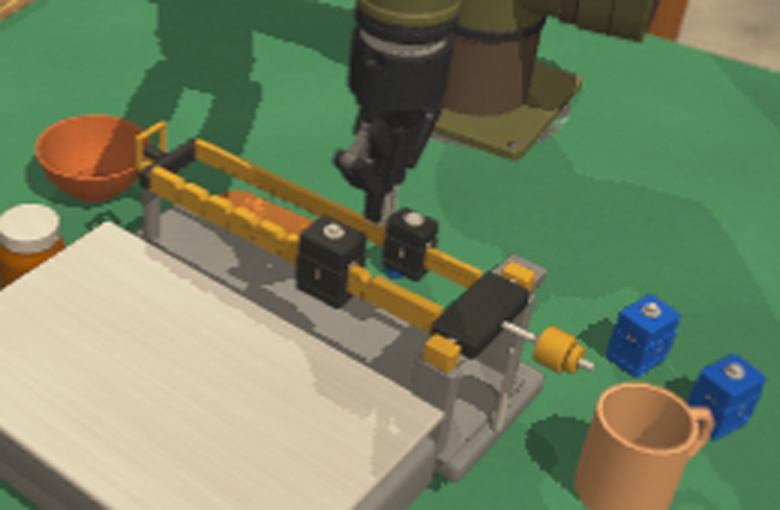

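```bash
python3 -m crank '[[0,-0.05,-0.5,0,0,0,0],[0,-0.1,-1,1.5,0,0,0],[0,-0.1,-1,5,0,0,0],[0,0,0,7,0,0,0],[0,3.2,1.7,7,0,0,0],[0,6.3,3.4,7,0,0,0],[0,6.3,3.4,7,0,0,0],[0,6.3,3.4,7,0,0,0],[0,6.3,3.4,7,0,0,0]]'; python3 look.py 5
```

```text
clock: 7.9
eef_pos: [0.555, 0.1449, 0.3093]
tcp_rot: [-90.0, -0.0, -95.8]
contact_force: [0.5, -0.6, 0.3]
width: -0.0001
[0.5549749  0.1448297  0.30967131] [-8.99455653e+01 -3.77118715e-03 -9.58188286e+01] [-0.0142838  -0.19219697 -0.18930947] 8.0
[-0.14150538  0.08859534  0.30967131] out 0.07640465840513169
```

View pics/w5.png

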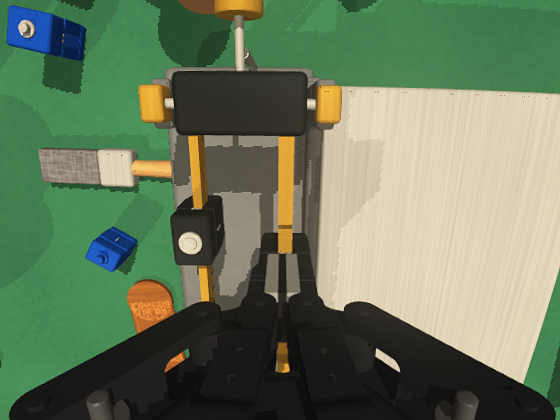

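View pics/s5.png

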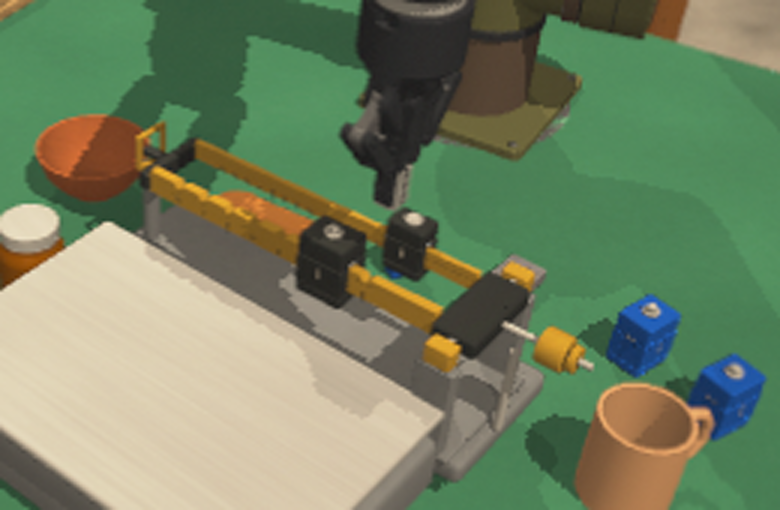

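```bash
python3 -m crank '[[0,0.15,0,-2,0,0,0],[0,0.15,0,-4,0,0,0],[0,0.15,0,-5.5,0,0,0],[0,0.15,0,-6.3,0,0,0],[0,0.15,0,-6.9,0,0,0],[0,0.15,0,-6.9,0,0,0],[0,0.15,0,-6.9,0,0,0]]'; python3 look.py 6
```

```text
clock: 8.7
eef_pos: [0.5568, 0.1448, 0.2413]
tcp_rot: [-89.9, 0.0, -95.8]
contact_force: [0.1, 0.1, -0.0]
width: 0.0
[0.55696051 0.14490153 0.24150445] [-8.98576572e+01  2.27271403e-02 -9.58213088e+01] [-0.17323704 -0.89742399  0.34562091] 8.8
[-0.1395382   0.0888746   0.24150445] out 0.07612540286251902
```

View pics/s6.png

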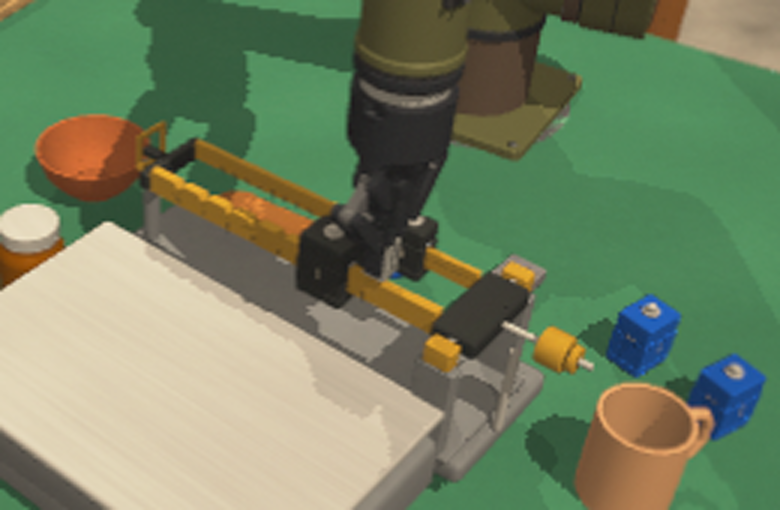

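View pics/w6.png

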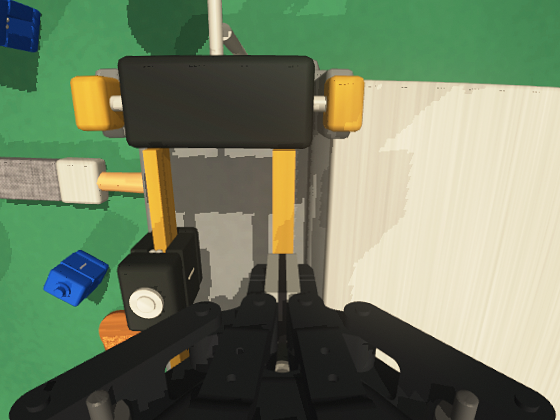

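```bash
python3 -m crank '[[0,-0.08,-0.8,-0.1,0,0,0],[0,-0.13,-1.2,-0.1,0,0,0],[0,-0.16,-1.5,-0.1,0,0,0],[0,-0.19,-1.8,-0.1,0,0,0],[0,-0.23,-2.2,-0.1,0,0,0],[0,-0.27,-2.6,-0.1,0,0,0],[0,-0.32,-3.0,-0.1,0,0,0],[0,-0.36,-3.4,-0.1,0,0,0],[0,-0.4,-3.8,-0.1,0,0,0],[0,-0.44,-4.2,-0.2,0,0,0],[0,-0.48,-4.6,-0.2,0,0,0],[0,-0.53,-5.0,-0.2,0,0,0],[0,-0.57,-5.4,-0.2,0,0,0],[0,-0.61,-5.8,-0.2,0,0,0]]'; python3 look.py 7
python3 - <<'E'
from h import *
a=optics.grab_frame("top");cv2.imwrite("pics/t7.png",cv2.resize(a[130:300,60:320],None,fx=3,fy=3,interpolation=2))
E
```

```text
clock: 10.2
eef_pos: [0.5506, 0.0862, 0.2394]
tcp_rot: [-89.9, -0.0, -95.8]
contact_force: [-0.0, 0.3, -0.4]
width: 0.0001
[0.55069407 0.08613422 0.23946036] [-8.98717582e+01 -1.01151810e-02 -9.58551040e+01] [-0.04342771 -0.69339226 -0.35884796] 10.3
[-0.13961921  0.02977419  0.23946036] out 0.13522580844874815
```

View pics/s7.png

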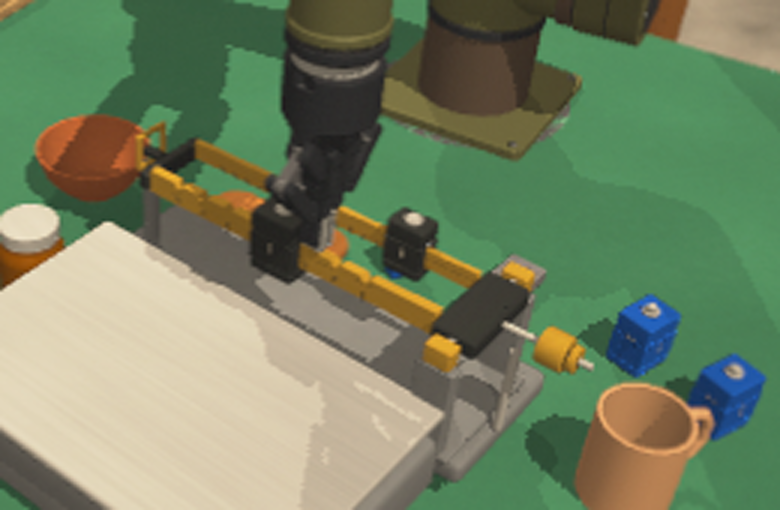

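View pics/t7.png

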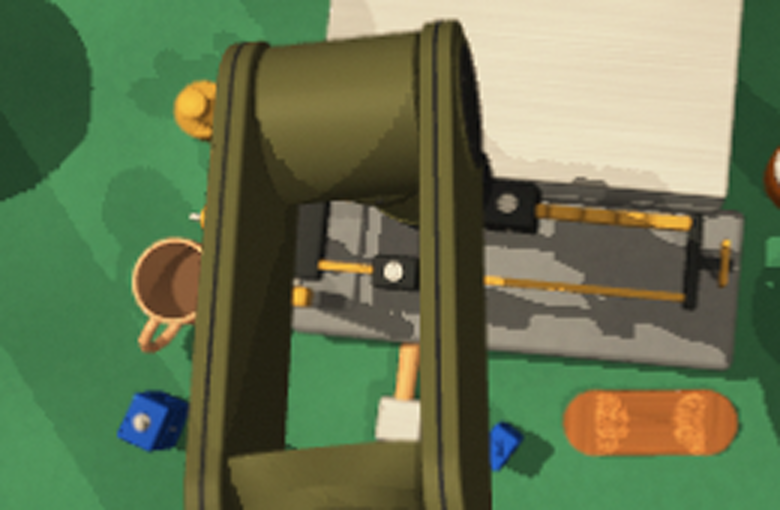

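View pics/w7.png

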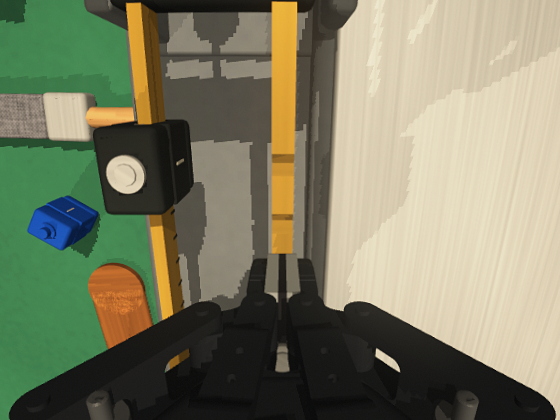

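```bash
python3 -m crank '[[0,-0.03,-0.3,0,0,0,0],[0,-0.06,-0.6,0,0,0,0],[0,-0.1,-1,0,0,0,0],[0,-0.15,-1.4,0,0,0,0],[0,-0.19,-1.8,0,0,0,0],[0,-0.23,-2.2,0,0,0,0],[0,-0.27,-2.6,0,0,0,0],[0,-0.32,-3.0,0,0,0,0],[0,-0.36,-3.4,0,0,0,0],[0,-0.39,-3.7,0,0,0,0],[0,-0.41,-3.9,0,0,0,0],[0,-0.43,-4.1,0,0,0,0],[0,-0.43,-4.1,0,0,0,0]]'; python3 look.py 8
python3 - <<'E'
from h import *
a=optics.grab_frame("top");cv2.imwrite("pics/t8.png",cv2.resize(a[130:300,60:320],None,fx=3,fy=3,interpolation=2))
E
```

```text
clock: 11.65
eef_pos: [0.5463, 0.0448, 0.2394]
tcp_rot: [-89.9, -0.0, -95.9]
contact_force: [-1.0, 0.2, -0.0]
width: -0.0
[0.54642128 0.04511698 0.23948026] [-8.98692836e+01 -2.85236426e-02 -9.58514250e+01] [ 0.84485556  0.30499657 -0.26490987] 11.75
[-0.13957536 -0.01146497  0.23948026] out 0.1764649717835895
```

View pics/t8.png

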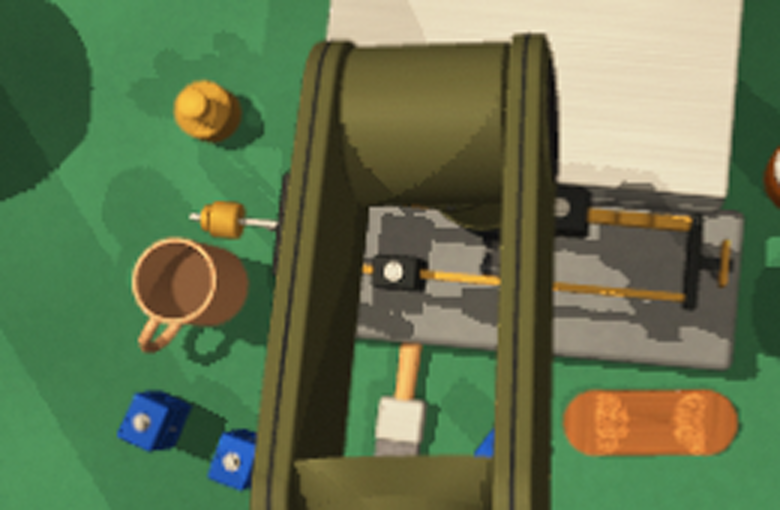

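View pics/s8.png

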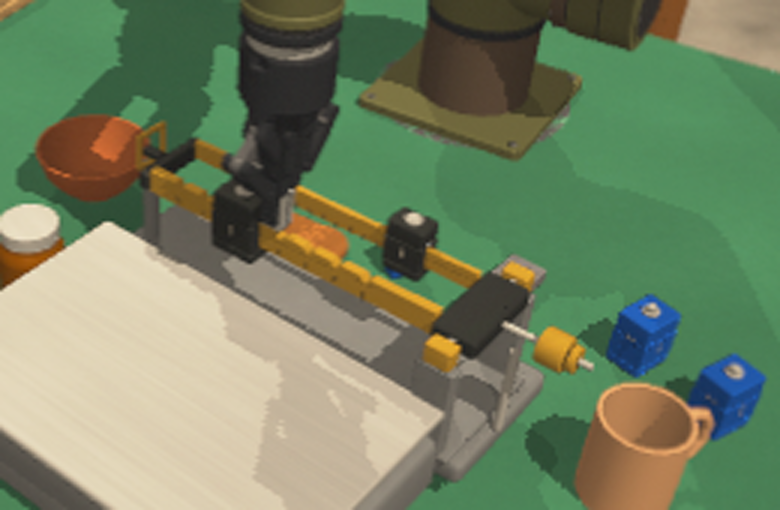

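```bash
python3 - <<'E'
from h import *
p=[.68643,.04191,-6.008];cm=cam('top')
for px,z in [((60+562/3,130+207/3),.1605+.031),((60+393.5/3,130+271/3),.1633+.023)]:
    w=onz(cm,px,z);l=bx([0,0,-p[2]],w-np.array([p[0],p[1],0]))[0];print(l,.165-l[1])
E
python3 -m crank '[[0,-0.03,-0.25,0,0,0,0],[0,-0.05,-0.5,0,0,0,0],[0,-0.07,-0.7,0,0,0,0],[0,-0.09,-0.9,0,0,0,0],[0,-0.11,-1.05,0,0,0,0],[0,-0.12,-1.15,0,0,0,0],[0,-0.13,-1.25,0,0,0,0],[0,-0.13,-1.25,0,0,0,0]]'; python3 look.py 9
python3 - <<'E'
from h import *
a=optics.grab_frame("top");cv2.imwrite("pics/t9.png",cv2.resize(a[130:300,60:320],None,fx=3,fy=3,interpolation=2))
E
```

```text
[-0.14210216 -0.04824965  0.1915    ] 0.21324965159684173
[-0.20261169  0.07964329  0.1863    ] 0.08535671283602046
clock: 12.6
eef_pos: [0.5451, 0.0325, 0.2395]
tcp_rot: [-89.9, -0.0, -95.9]
contact_force: [0.3, 0.9, -0.2]
width: -0.0002
[0.54513409 0.03266937 0.23948238] [-8.98680854e+01 -2.29137742e-02 -9.58522239e+01] [-0.47580251 -0.11052502  0.48350997] 12.7
[-0.13955262 -0.02397894  0.23948238] out 0.18897893625431833
```

View pics/t9.png

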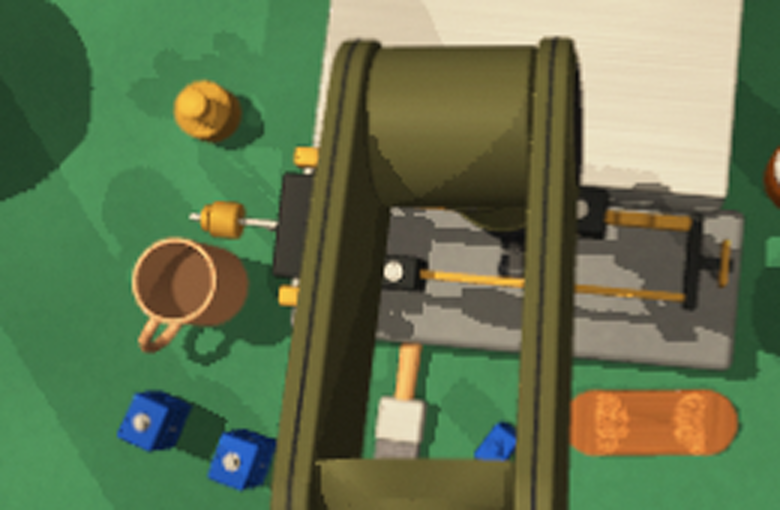

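View pics/w9.png

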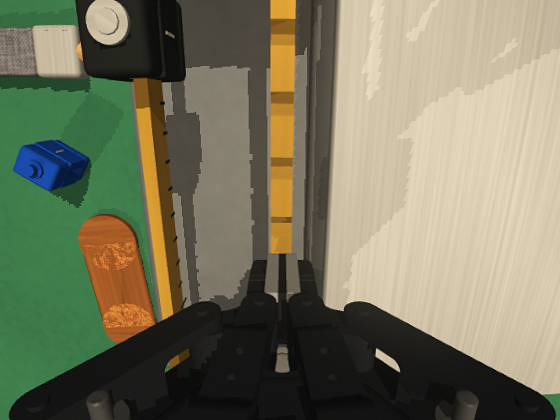

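```bash
python3 -m crank '[[0,0.05,0.5,0,0,0,0],[0,0.1,1,1,0,0,0],[0,0.1,1,5,0,0,0],[0,0,0,8,0,0,0],[0,-1.5,-4,8,0,0,0],[0,-3,-8,8,0,0,0],[0,-4,-9,8,0,0,0],[0,-4,-9,8,0,0,0],[0,-4,-9,8,0,0,0]]'; python3 look.py 10
python3 - <<'E'
from h import *
a=optics.grab_frame("top");cv2.imwrite("pics/t10.png",cv2.resize(a[130:300,60:320],None,fx=3,fy=3,interpolation=2))
cm=cam('wrist');p=[.68643,.04191,-6.008]
for n,pt in [('main btn drop',edge('r',.225)+[0,0,.027]),('main btn up',edge('r',.225)+[0,0,.031]),('small drop',edge('f',.085)+[0,0,.023])]:
  print(n,proj(cm,bx(p,pt))[0].round(1),proj(cam('top'),bx(p,pt))[0].round(1))
for t in ["main_poise","small_poise"]:
    print(t,[(round(d['confidence'],2),[round(float(v)) for v in d['position']]) for d in optics.pinpoint("wrist",t)])
print(proj(cm,bx(p,edge('r',.225))),[proj(cm,bx(p,edge('r',.085+.028*k)))[0].round() for k in range(8)])
E
```

```text
clock: 13.65
eef_pos: [0.5054, -0.0567, 0.3199]
tcp_rot: [-89.8, 0.0, -95.9]
contact_force: [0.5, 0.4, -0.1]
width: 0.0002
[ 0.50576951 -0.05623721  0.31964387] [-8.98322192e+01  1.74698414e-02 -9.57927598e+01] [-1.04643958 -0.27216936 -0.00488122] 13.75
[-0.16939537 -0.11651736  0.31964387] out 0.28151736220391577
main btn drop [330.1 139.5] [252.5 198.7]
main btn up [331.1 140.2] [252.4 198.5]
small drop [ 222.7 -132.1] [191.1 219.2]
main_poise [(0.56, [324, 135])]
small_poise [(0.82, [112, 61])]
[[324.4051931  135.75570508]] [array([ 333., -106.]), array([331., -53.]), array([329.,  -2.]), array([328.,  47.]), array([326.,  93.]), array([324., 136.]), array([323., 176.]), array([321., 214.])]
```

View pics/w10.png

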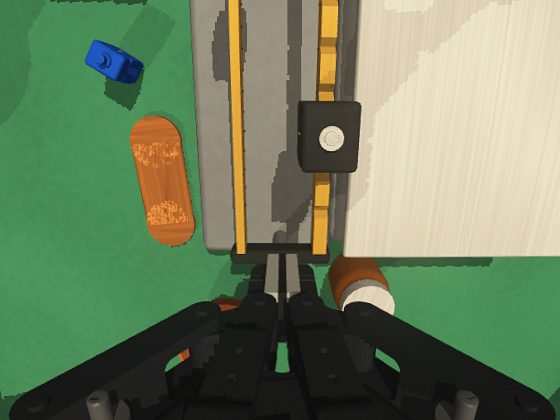

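View pics/s10.png

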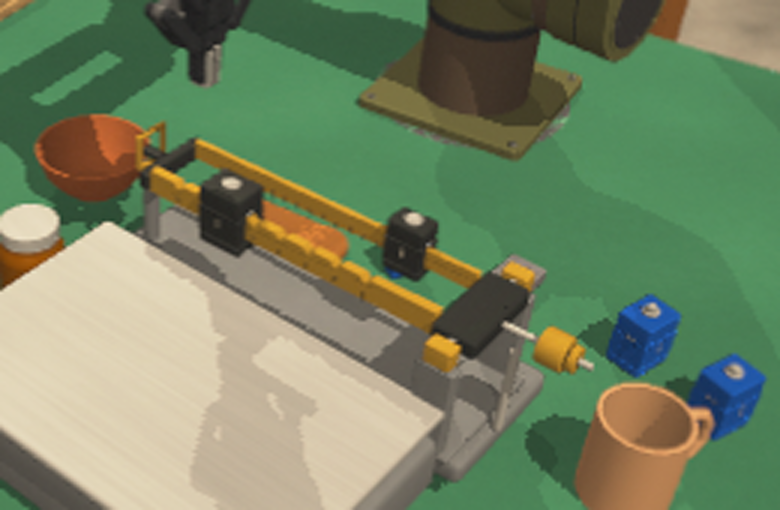

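View pics/t10.png

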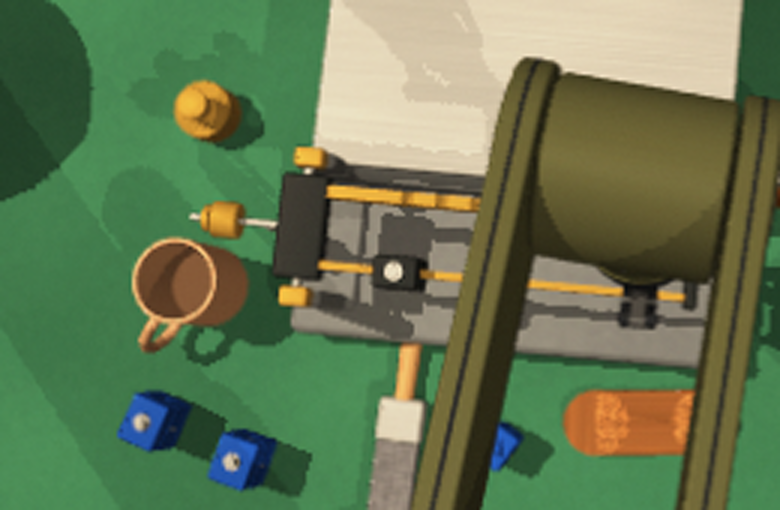

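Run:
```python
import cv2,numpy as np
I=lambda n:cv2.imread(f"pics/w{n}.png")
c=[I(3)[170:280,230:330],I(4)[170:280,230:330],I(7)[120:230,90:190],I(10)[90:190,285:385]]
cv2.imwrite("pics/cmp.png",np.hstack([cv2.resize(x,(198,198),interpolation=2) for x in c]))
```

```text
(no output)
```

View pics/cmp.png

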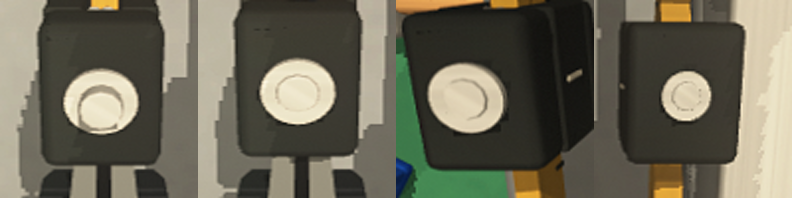

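```bash
python3 -c "
from rig import arm
print(arm.job_done(), arm.state()['clock'])"
```

```text
the job is handed in; nothing more can be done
the job is handed in; nothing more can be done
```

Both poises are seated, and I handed the job in about 14 s into the 54 s limit. I used only the closed fingertips, from one side of each poise.

- **Small poise:** I pushed it back about 110 mm towards the pivot. The top camera last put it 85.4 mm out from the pivot; its zero notch is at 85 mm. Its catch pulled it ahead of the finger.
- **Big poise:** I pushed it outward past notches 2, 3 and 4 to notch 5. Its button lay within about 1.5 pixels (roughly 1 mm) of where notch 5 should put it, with two notches still free beyond it.
- **Catches:** close-up pictures show both buttons lowered compared with how they looked on the flat edge. I judged this by eye, since the pin positions can't be read directly.
- **Surroundings:** in the last pictures the bystanders in view looked unmoved. The bowl and jar were only partly in view, and the loop tool wasn't in these close-ups. The arm was raised clear of the scale.

No check failed. While pushing the big poise, the top camera and the fingertip position disagreed by about 4 mm on where it was (213 mm against 209.5 mm out). The later wrist picture put it at notch 5.

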